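Plug and cam-lock the filler coupling of a jeweller's rinse-water recovery tank

ROBOT

A 6-joint arm with a two-finger parallel gripper is mounted at the origin on the work surface. World frame = base frame: x ahead of the robot, y to its left, z up, the work surface at z = 0. Lengths are in m, angles in rad, forces in N, time in s.
With the tool pointing down it reaches from about 0.35 to 0.85 m from the base axis. Payload 8.1 kg.
Tool frame: the origin (TCP) lies on the centre line of the jaws, within the pads' length; the fingertips stand 25 mm ahead of it and the grasp point (between the pads) lies 6 mm ahead of it; z points along the fingers, y is the line along which they close (so a half turn about z gives the same grasp; the last joint's range is limited). The gripper opens to 85 mm and grips with 20 to 120 N. Pads are 22 mm wide; open, the fingers measure 114 mm over their backs; the gripper's body (76 mm by 85 mm) begins 54 mm behind the grasp point. The pads swing forward as they close: fully open they stand 13 mm farther back than shut.
Start: joints at [1.124, 0.13, 1.488, -0, 1.523, -0.085], TCP at [0.212, 0.561, 0.256] pointing down, gripper open.
Joint ranges: [-2.96, 2.96], [-0.89, 2.26], [0.02, 2.5], [-1.34, 4.48], [0, 2.73], [-2.66, 2.66]. Speed limits (rad/s): [2.39, 2.39, 2.79, 3.14, 3.14, 3.14].

INTERFACE

Orientations are given as a 3x3 rotation matrix whose columns are the frame's x, y, z axes.
In Python, from cell import * gives the robot as it stands.
- The arm moves only by the tool drive_tool, never from a script. Its argument "plan" is a list that holds one entry, the list of rows, each a list of 5 numbers: the opening, from 0 (shut) to 1 (fully open), then the shift along the tool's x, y, z in cm, then the turn about the tool's z in degrees. In form: [[[gripper, x, y, z, spin], ...]]. A call has exactly 10 rows; each row is the pose to reach, as a shift and turn from the pose commanded when the call began, along the tool's axes at that moment; what a row does not reach only later rows make up. A row lasts 1/10 s, in which the tool goes at most 50 mm and 8.59 degrees, less where a joint would pass 70% of its speed; a pose out of reach is approached as far as the arm can. A call with a gripper value outside its range is refused whole. The fingers move at their own pace and stop on an object; "squeeze" is the grip in N (left out, the last holds). Time passes only in rows, so rows that repeat a pose let the fingers close, or fill a call up. It gives the time, the measured TCP pose, the force, the opening and the grip force at its end, in the units of the state.
- state(): the state, without advancing time (a new reading comes with each control period).
- snapshot(name): name is "scene" or "top" or "wrist"; returns a dict with "frame" (384x512x3 uint8, red, green, blue), "depth" (384x512 float32, m along the optical axis (not along the pixel's ray), 0 where there is no reading), "fx", "fy", "cx", "cy" (pixels), "world_to_cam" (4x4, takes a point from world to camera coordinates). Camera axes: x right, y up, looking along -z (the intrinsics and any distortion apply to the point x, -y, -z); pixel columns grow to the right and rows downward; lengths in m; the calibration is good to about 2 mm. A picture is of the moment at which its call begins.
- sign_off(): hands the job in; it is judged then, once.
Trained networks look in the newest picture that a camera, given by its name, has taken for a name from the list of things; names that differ only in an ending like _2 or _b are one class to them, and where a whole thing is asked for, a point or a joint stands for the part that bears it (a point fixed in the world has none). Each returns a list of dicts, best first, with "conf" (0 to 1); they miss things now and then, are a little off and sometimes report something else, mostly with a low value. They report only what shows in the picture. A call takes as long as a camera call. They do not tell look-alikes from the thing itself.
- recognise(name, camera): "centre" ([column, row] in pixels, amid what is visible of it).
- trace(name, camera): "mask" (384x512 bool, what is visible of it) and "centre" ([column, row] in pixels, amid what is visible of it).
The state is a dict: "time": time; "joint_positions": joint angles; "joint_vel": joint speeds; "joint_torque": joint torques, N m; "eef_pos": TCP position; "ee_rot": TCP orientation; "wrist_force": force on the tool from outside, world axes, zero at the start; "ft_torque": the same for the moment, N m; "grip_width": finger opening in m; "grasp_force": force on a finger pad.
Only numpy, scipy, OpenCV 4.12 (cv2) and the standard library are available. Lean on these libraries where they do the work, as an engineer would, in place of code of your own. Each camera call takes 0.05 s, during which the arm holds its last target. There are 200 camera calls.

TASK

Close the filler coupling on the steel recovery tank with its large grooved plug: push the plug down past its seal until it stops dead under a firm push of about 20 N, let go of it, then swing the two cam levers down one after the other, each fully home against the coupling's side. More than 35 N on the plug or 30 N on a lever would damage them; leave the other things on the counter and tank where they are.

Things in the scene. Friction and masses are not known exactly. Their poses are not given: they have to be found in the camera images.
- coupler: Upright aluminium cam-lever coupling fixed on the lid of the low steel tank (225 x 305 mm, on levelling feet: lid top 112 to 122 mm above the counter; any yaw within 30 degrees, immovable). Origin: centre of its base on the lid, z up. 62 mm across, 77 mm high, bore 47.8 mm, mouth up. Its two cam levers are pinned in ears on its +y and -y sides. The brush lies at its +x side.
- mouth (a point): Centre of the coupling's open mouth, 77 mm above its base, on the bore's axis. Inside is a sprung, dragging rubber seal: by its weight alone the plug stops with its foot 42 to 45 mm above the base. Pushing it on takes, beside its weight, from 1 N to as much as 12 N (a few more if off-centre), then it stops dead; where (foot 31 to 36 mm up) depends on the seal's wear. Let go, it springs back to 37 to 39 mm.
- plug: The large aluminium plug, loose, upright on the counter, 0.2 to 0.33 kg, 73 mm high. Origin: centre of its underside. From below: nose 45.6 mm across (foot 42 mm, chamfer 2.2 mm high), lip to 12 mm, groove 31 mm across to 32 mm, body 45.6 mm to 48.5 mm, flange 56 mm across to 52 mm, round grip 38 mm across to 73 mm. 1.1 mm clearance all round in the bore. Clamped, its foot is 37 to 38 mm above the coupling's base.
- plug_grip (a point): Point on the plug's axis at mid height of its knurled grip, 63 mm above its underside (the flange's top is 11 mm below it).
- lever_left (a joint): Cam lever on the coupling's +y side: 0 = fully raised, its straight bar pointing outward and 30 degrees up; level at 0.53; 2.10 = stop, fully home, pointing straight down beside the coupling. Starts at 0 to 0.3, stays where left. Turning takes 2 N at the bar's end, up to 11 N while its cam draws the plug down. It binds at about 0.8 if the plug is not pushed home.
- lever_right (a joint): The same for the lever on the coupling's -y side.
- lever_left_tip (a point): Near the free end of the left (+y) steel lever, 45 mm along its straight bar, on the bar's centre line. The bar is 12 mm wide, 6 mm thick and runs from 13 to 49 mm from the pin; its centre line passes 11.5 mm beside the pin, on the side that faces up when raised and outward when home. A loose-looking thin pull ring at the end is only for show.
- lever_right_tip (a point): The same point of the right (-y) lever.
- lever_left_pin (a point): Hinge pin of the left lever, 31 mm to the +y side of the coupling's axis, 59.7 mm above its base; hinge axis along the coupling's x.
- lever_right_pin (a point): Hinge pin of the right lever, 31 mm to the -y side of the coupling's axis, 59.7 mm above its base; hinge axis along the coupling's x.
- small_plug: Bystander: a smaller plug of the same form, 57 mm high, flange 37 mm, grip 25 mm across; belongs to another vessel. Origin under its centre.
- paste_jar: Bystander: amber jar with black lid, 52 mm across, 50 mm high. Origin under its centre.
- brush: Bystander: brass-wire brush, 26 x 120 mm, 24 mm high, lying on the tank's lid along its far (+x) edge. Origin under its centre.
- loupe: Bystander: folding loupe, 28 mm across, 22 mm high. Origin under the lens.
- hammer: Bystander: 220 mm hammer lying on the counter.
- ring_box: Bystander: blue ring box, 57 mm square, 43 mm high. Origin under its centre.
Mind the look-alikes: they are no part of the job. What is shaped like the plug but green or purple is not meant.

How it is judged:
On the way, in this order (a step that is already met when the one before it is completed fails the run):
1. with both levers still raised, the plug is pushed down onto its seat: foot below 37.5 mm and pressing on the coupling with more than 16 N (z of plug in the frame of coupler below 0.0375 m and contact force between plug and coupler above 16 N and horizontal distance between plug and coupler below 0.003 m and value of joint each of lever_left, lever_right below 0.6 rad).
2. the plug let go and still down, one lever (either) is swung fully home while the other is still raised (((value of joint lever_left above 2.02 rad and value of joint lever_right below 0.6 rad and z of plug in the frame of coupler below 0.04 m) or (value of joint lever_right above 2.02 rad and value of joint lever_left below 0.6 rad and z of plug in the frame of coupler below 0.04 m)) and contact force between the fingers and plug below 0.5 N), for 0.1 s.
At the end, for the whole second after the job is handed in: Both levers are fully home (within 0.08 rad of their stop, joint above 2.02) and have clamped the plug: its foot is 33 to 38.5 mm above the coupling's base, centred within 1.5 mm, straight within 0.03 rad and at rest (value of joint each of lever_left, lever_right above 2.02 rad and z of plug in the frame of coupler between 0.033 and 0.0385 m and horizontal distance between plug and coupler below 0.0015 m and angle between the z axis of plug and the z axis of coupler, either way round below 0.03 rad and linear speed of plug below 0.02 m/s); the robot touches nothing.
It fails at once if the plug is pressed into the coupling with more than 35 N (contact force between plug and coupler above 35 N).
It fails at once if the robot presses on a lever or the coupling with more than 30 N (contact force between any of the fingers, the arm and coupler above 30 N).
It fails at once if one of the other things is shifted by more than 30 mm (distance of any of small_plug, paste_jar, brush, loupe, hammer, ring_box from where it was at the start of the episode above 0.03 m).
It also fails if it takes over 72 s, if anything falls off the work surface, if the arm or the gripper's body presses on something with over 40 N, if the wrist force passes 120 N, or if a joint passes its speed limit or range.

## Working session

There is one attempt and no reset: what is moved stays moved. The work goes in short steps, Python scripts to look and compute and a tool call to move; the robot and the scene stay as the last step left them, time stands still between calls to the robot, and variables do not carry over. Pictures are saved under pics/ and viewed, at most 10 in all, crops included, and the job is handed in when it is done.

Besides the shell and the picture viewer there is one more tool, called after "Emit:" as name(argument=value, ...) on one line, values as JSON. drive_tool: Moves the arm, as the interface text tells. Its arguments: {"type":"object","properties":{"plan":{"type":"array","items":{"type":"array","items":{"type":"array","items":{"type":"number"}}}},"squeeze":{"type":"number"}},"required":["plan"]}

```bash
ls; mkdir -p pics
cat > h.py <<'E'
from cell import *
import numpy as np, cv2
def toworld(s,u,v,d=None):
    u=np.asarray(u,float);v=np.asarray(v,float)
    if d is None: d=s["depth"][v.astype(int),u.astype(int)]
    p=np.stack([(u-s["cx"])/s["fx"]*d,-(v-s["cy"])/s["fy"]*d,-d,np.ones_like(d)])
    return (np.linalg.inv(s["world_to_cam"])@p)[:3].T
def px(s,P):
    c=s["world_to_cam"]@np.append(P,1); return s["cx"]+s["fx"]*c[0]/-c[2], s["cy"]-s["fy"]*c[1]/-c[2]
E
python3 - <<'E'
from h import *
ims=[]
for c in ["scene","top"]:
    s=snapshot(c); np.savez(c+"0.npz",**s); ims.append(s["frame"])
    for n in ["plug","coupler","small_plug","lever_left","lever_right","brush","paste_jar","hammer","ring_box","loupe"]:
        for r in trace(n,c)[:3]:
            m=r["mask"]&(s["depth"]>0)
            v,u=np.nonzero(m); P=toworld(s,u,v) if len(u) else np.zeros((1,3))
            print(c,n,round(r["conf"],2),np.round(r["centre"]),np.round(np.median(P,0),3),np.round(np.percentile(P,[2,98],axis=0),3).tolist(),s["frame"][v,u].mean(0).round() if len(u) else '')
    cv2.imwrite(f"pics/{c}0.png",cv2.cvtColor(s["frame"],cv2.COLOR_RGB2BGR))
cv2.imwrite("pics/both.png",cv2.cvtColor(cv2.resize(np.vstack(ims),None,fx=.78,fy=.78),cv2.COLOR_RGB2BGR))
st=state();print(st)
E
```

```text
pics
scene plug 0.97 [248. 278.] [0.624 0.121 0.052] [[0.596, 0.096, 0.004], [0.64, 0.136, 0.073]] [116.  78. 150.]
scene plug 0.97 [248. 326.] [0.687 0.238 0.052] [[0.655, 0.207, -0.001], [0.706, 0.253, 0.074]] [ 79. 156.  97.]
scene plug 0.94 [296. 261.] [0.493 0.148 0.051] [[0.466, 0.119, 0.004], [0.509, 0.162, 0.073]] [117.  82. 150.]
scene coupler 0.58 [202. 174.] [ 0.572 -0.183  0.175] [[0.441, -0.508, 0.001], [0.601, -0.137, 0.212]] [130. 132. 133.]
scene small_plug 0.53 [325. 275.] [0.437 0.217 0.039] [[0.421, 0.198, 0.003], [0.446, 0.227, 0.057]] [163. 166. 168.]
scene small_plug 0.49 [201. 177.] [ 0.575 -0.18   0.175] [[0.544, -0.251, 0.121], [0.602, -0.137, 0.212]] [126. 128. 129.]
scene lever_left 0.37 [204. 174.] [ 0.575 -0.181  0.176] [[0.544, -0.253, 0.121], [0.602, -0.137, 0.212]] [127. 128. 129.]
scene lever_right 0.43 [200. 160.] [ 0.55  -0.246  0.199] [[0.541, -0.258, 0.178], [0.56, -0.223, 0.207]] [170. 177. 178.]
scene brush 0.6 [175. 189.] [ 0.654 -0.214  0.141] [[0.625, -0.283, 0.123], [0.677, -0.175, 0.144]] [199. 164. 129.]
scene paste_jar 0.93 [329. 330.] [0
[... 2371 characters left out ...]
52302020e+00, -8.54037916e-02]), 'joint_vel': array([ 0.0006965 ,  0.0005152 , -0.0004781 , -0.00021064, -0.00185031,
       -0.00152603]), 'joint_torque': array([-6.45523814e-04, -5.69340420e+01, -5.00856006e+01, -3.01204891e-04,
        1.66078724e-03,  3.62369735e-05]), 'eef_pos': array([0.21235481, 0.56116377, 0.25628984]), 'ee_rot': array([[-9.35255248e-01,  3.53974038e-01, -4.12017374e-05],
       [ 3.53974039e-01,  9.35255248e-01, -1.49501748e-05],
       [ 3.32421674e-05, -2.85665748e-05, -9.99999999e-01]]), 'wrist_force': array([ 0.45176243, -0.26408574, -0.05325318]), 'ft_torque': array([ 0.00170936, -0.00975152,  0.02011392]), 'grasp_force': 0.0, 'grip_width': 0.08559433011342592}
```

View image.

View pics/both.png

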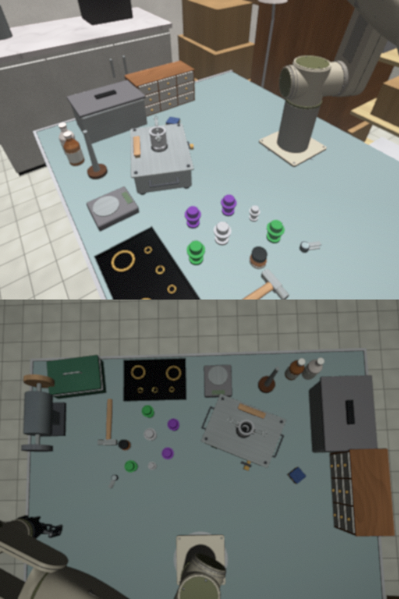

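Run:
```python
import cv2,numpy as np
a=cv2.imread("pics/scene0.png"); b=cv2.imread("pics/top0.png")
A=cv2.resize(a[240:350,200:360],(800,550)) 
x=cv2.resize(a[225:365,225:365],(400,400)); y=cv2.resize(b[120:220,155:255],(400,400))
x2=cv2.resize(a[125:225,150:250],(400,200*2)); 
cv2.imwrite("pics/crop.png",np.hstack([x,y]))
```

```text
(no output)
```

View pics/crop.png

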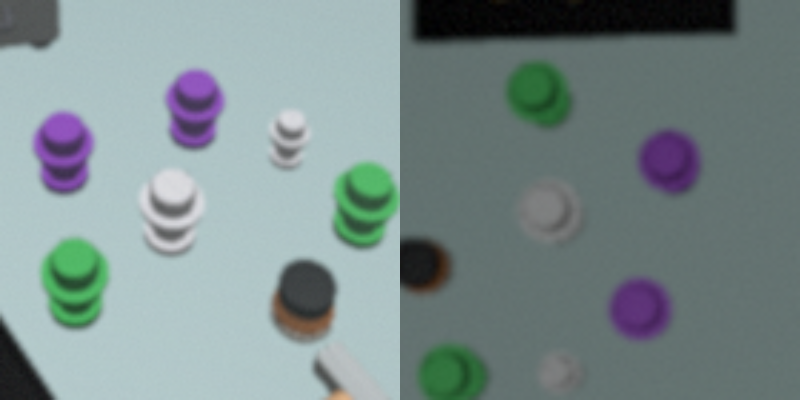

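Silver large plug at scene (285,298) / top (192,172). Look-alikes: purple (248,278) and (296,261), green (248,326) and (352,297), small silver (325,275). I choose the large silver one, and the crop confirms it. The coupling is at scene (202,174).

```bash
cat >> h.py <<'E'
def go(P,yaw_y=None):
    "shift in tool cm and spin deg to bring TCP to P, tool y axis to yaw_y (deg)"
    st=state();R=st["ee_rot"];d=R.T@(np.array(P)-st["eef_pos"])*100
    cur=np.degrees(np.arctan2(R[1,1],R[0,1]))
    print("t",round(st["time"],2),"shift cm",d.round(2),"ycur",cur.round(2),"spin",None if yaw_y is None else round(-((yaw_y-cur+180)%360-180),2),"F",st["wrist_force"].round(1))
def circ(Q):
    A=np.c_[2*Q,np.ones(len(Q))];s=np.linalg.lstsq(A,(Q**2).sum(1),rcond=None)[0]
    return s[:2],np.sqrt(s[2]+s[:2]@s[:2])
E
python3 - <<'E'
from h import *
for c in ["scene","top"]:
    s=dict(np.load(c+"0.npz")); d=s["depth"]
    v,u=np.nonzero(d>0);P=toworld(s,u,v)
    near=np.hypot(P[:,0]-.565,P[:,1]-.208)<.045
    for lo,hi in [(.066,.08),(.045,.06)]:
        m=near&(P[:,2]>lo)&(P[:,2]<hi);Q=P[m]
        print(c,lo,m.sum(),Q.mean(0).round(4),((Q.min(0)+Q.max(0))/2).round(4),(Q.max(0)-Q.min(0)).round(3), cv2.minEnclosingCircle(Q[:,:2].astype(np.float32)))
    near=np.hypot(P[:,0]-.568,P[:,1]+.197)<.2
    lid=P[near&(P[:,2]>.1)&(P[:,2]<.13)]; print("lid",np.median(lid[:,2]))
    m=(np.hypot(P[:,0]-.568,P[:,1]+.197)<.045)&(P[:,2]>.186); print("rim",P[m].mean(0).round(4),np.median(P[m,2]),m.sum(),cv2.minEnclosingCircle(P[m,:2].astype(np.float32)))
go([.565,.208,.256],-21)
E
```

```text
scene 0.066 177 [0.5754 0.219  0.0711] [0.5745 0.2178 0.0702] [0.037 0.037 0.008] ((0.5737866759300232, 0.21771648526191711), 0.019743090495467186)
scene 0.045 177 [0.5812 0.2257 0.0515] [0.5738 0.2181 0.0526] [0.055 0.056 0.014] ((0.574585497379303, 0.21800366044044495), 0.02854233793914318)
lid 0.11716133381945626
rim [ 0.5704 -0.1995  0.1927] 0.1932485374334451 168 ((0.5673583745956421, -0.1993405818939209), 0.04184702783823013)
top 0.066 96 [0.5713 0.2174 0.0734] [0.5719 0.2175 0.0734] [0.036 0.038 0.012] ((0.5718062520027161, 0.21761175990104675), 0.019286910071969032)
top 0.045 87 [0.5683 0.2139 0.0527] [0.5716 0.2173 0.0533] [0.051 0.055 0.012] ((0.5713965892791748, 0.21734796464443207), 0.0282116886228323)
lid 0.11902533503576485
rim [ 0.5679 -0.1969  0.1945] 0.1951488525639693 203 ((0.5704631805419922, -0.19770093262195587), 0.044557757675647736)
t 1.1 shift cm [-4.548e+01 -2.055e+01  3.000e-02] ycur 69.27 spin 90.27 F [ 0.5 -0.3 -0.1]
```

Emit:
drive_tool(plan=[[[1,-3,-1,0,6],[1,-7,-3,0,14],[1,-12,-5,0,22],[1,-17,-7,0.5,30],[1,-22,-9,1,38],[1,-27,-11,1.5,46],[1,-32,-13,2,54],[1,-37,-15.5,2.5,62],[1,-42,-18,3,70],[1,-45.9,-19.4,3.6,78]]])

```text
time: 2.1
eef_pos: [0.5569, 0.2319, 0.2235]
ee_rot: [[0.158, 0.988, 0.001], [0.988, -0.158, 0.0], [0.0, 0.001, -1.0]]
wrist_force: [0.9, 2.7, 0.4]
grip_width: 0.0853
grasp_force: 0.0
```

Run:
```python
from h import *
s=snapshot("wrist"); np.savez("wrist1.npz",**s)
cv2.imwrite("pics/w1.png",cv2.cvtColor(s["frame"],cv2.COLOR_RGB2BGR))
st=state(); print(st["eef_pos"],st["joint_positions"])
C=np.linalg.inv(s["world_to_cam"]);print(C.round(3))
d=s["depth"];v,u=np.nonzero(d>0);P=toworld(s,u,v)
for lo,hi in [(.066,.08),(.045,.06)]:
    m=(np.hypot(P[:,0]-.573,P[:,1]-.218)<.035)&(P[:,2]>lo)&(P[:,2]<hi);Q=P[m]
    print(m.sum(), np.median(Q,0).round(4), cv2.minEnclosingCircle(Q[:,:2].astype(np.float32)))
# finger points in tool frame
T=(P-st["eef_pos"])@st["ee_rot"]; f=(P[:,2]>.13)
print(f.sum(), T[f].min(0).round(3),T[f].max(0).round(3))
go([.573,.2177,.15],-21)
```

```text
[0.56104402 0.22591015 0.22190934] [ 0.30031056  0.16015356  1.51841825 -0.00404635  1.46202385  0.47223278]
[[ 0.988  0.149  0.049  0.569]
 [-0.156  0.939  0.307  0.311]
 [-0.    -0.311  0.951  0.341]
 [ 0.     0.     0.     1.   ]]
1592 [0.5703 0.2187 0.0724] ((0.5702347159385681, 0.21712444722652435), 0.019994275644421577)
1270 [0.57   0.2296 0.0515] ((0.5701597332954407, 0.21682199835777283), 0.028537467122077942)
27344 [-0.007 -0.08  -0.062] [0.024 0.067 0.011]
t 2.15 shift cm [-0.58  1.3   7.2 ] ycur -9.83 spin 11.17 F [-1.2 -5.3 -0.9]
```

View pics/w1.png

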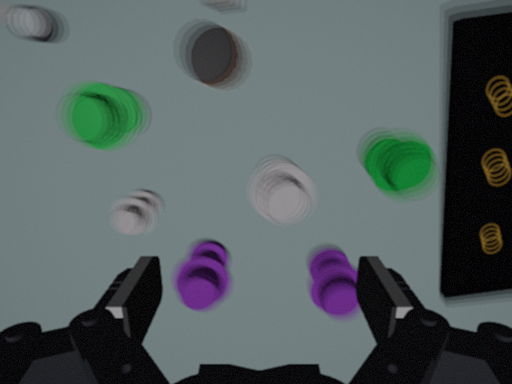

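Emit:
drive_tool(plan=[[[1,0,0,0,6],[1,0,0,1,12.3],[1,0,0,2,12.3],[1,0,0,3,12.3],[1,0,0,4,12.3],[1,0,0,4,12.3],[1,0,0,4,12.3],[1,0,0,4,12.3],[1,0,0,4,12.3],[1,0,0,4,12.3]]])

```text
time: 3.15
eef_pos: [0.5559, 0.2338, 0.1838]
ee_rot: [[0.359, 0.933, 0.001], [0.933, -0.359, 0.0], [0.001, 0.001, -1.0]]
wrist_force: [0.4, -0.1, -0.7]
grip_width: 0.0854
grasp_force: 0.0
```

Run:
```python
from h import *
s=snapshot("wrist"); np.savez("wrist2.npz",**s)
st=state(); print(st["eef_pos"],st["wrist_force"])
d=s["depth"];v,u=np.nonzero(d>0);P=toworld(s,u,v)
for lo,hi in [(.066,.08),(.045,.06)]:
    m=(np.hypot(P[:,0]-.571,P[:,1]-.2175)<.035)&(P[:,2]>lo)&(P[:,2]<hi);Q=P[m]
    print(m.sum(), np.median(Q,0).round(4), cv2.minEnclosingCircle(Q[:,:2].astype(np.float32)))
go([.571,.2172,.076],-21)
```

```text
[0.55577313 0.23374519 0.18367146] [ 0.12756462  0.03978638 -0.54901605]
2114 [0.5707 0.2189 0.0724] ((0.5702581405639648, 0.21703843772411346), 0.020024023950099945)
1598 [0.5738 0.231  0.0516] ((0.5698977112770081, 0.21694090962409973), 0.028402060270309448)
t 3.2 shift cm [-1.    2.01 10.77] ycur -21.02 spin -0.02 F [ 0.1  0.  -0.5]
```

Emit:
drive_tool(plan=[[[1,-0.5,1,1,0],[1,-1,2,2.5,0],[1,-1,2,4,0],[1,-1,2,6,0],[1,-1,2,8,0],[1,-1,2,9.5,0],[1,-1,2,10.5,0],[1,-1,2,10.8,0],[1,-1,2,10.8,0],[0,-1,2,10.8,0]]], squeeze=60)

```text
time: 4.2
eef_pos: [0.5714, 0.2174, 0.0762]
ee_rot: [[0.359, 0.933, 0.002], [0.933, -0.359, 0.0], [0.001, 0.001, -1.0]]
wrist_force: [-0.6, 0.2, 0.4]
grip_width: 0.0733
grasp_force: 0.0
```

Emit:
drive_tool(plan=[[[0,0,0,0,0],[0,0,0,0,0],[0,0,0,0,0],[0,0,0,0,0],[0,0,0,0,0],[0,0,0,0,0],[0,0,0,0,0],[0,0,0,0,0],[0,0,0,0,0],[0,0,0,0,0]]])

```text
time: 5.2
eef_pos: [0.5715, 0.2174, 0.0764]
ee_rot: [[0.359, 0.933, 0.002], [0.933, -0.359, 0.001], [0.001, 0.002, -1.0]]
wrist_force: [0.3, -0.2, 6.7]
grip_width: 0.0364
grasp_force: 60.6
```

Run:
```python
from h import *
s=snapshot("wrist"); np.savez("wrist3.npz",**s)
st=state(); print(st["eef_pos"],st["wrist_force"],st["grip_width"],st["grasp_force"])
cv2.imwrite("pics/w3.png",cv2.cvtColor(s["frame"],cv2.COLOR_RGB2BGR))
d=s["depth"];v,u=np.nonzero(d>0);P=toworld(s,u,v)
T=(P-st["eef_pos"])@st["ee_rot"]; f=(P[:,2]>.02)&(np.abs(T[:,1])>.02)&(np.abs(T[:,1])<.045)&(np.abs(T[:,0])<.03)
print(np.percentile(T[f],[1,50,99],axis=0).round(3))
```

```text
[0.57148473 0.21741655 0.0763333 ] [ 0.83610982 -0.16171068  5.61624088] 0.03585058341495229 60.60570001602173
[[-0.01  -0.045 -0.058]
 [ 0.011 -0.02  -0.031]
 [ 0.017  0.045  0.025]]
```

View pics/w3.png

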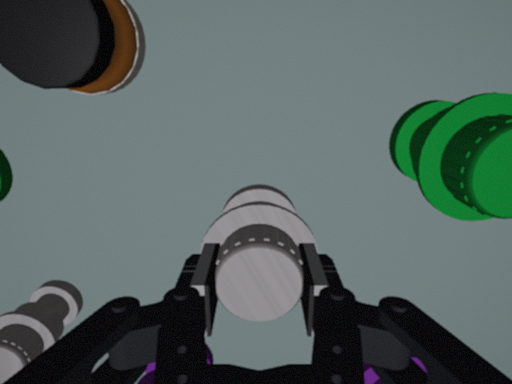

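Emit:
drive_tool(plan=[[[0,0,0,-2,0],[0,0,0,-6,0],[0,-1,0.3,-10,0],[0,-3,1,-14,0],[0,-7,2,-18,0],[0,-12,3.5,-21,0],[0,-17,5,-22.5,0],[0,-22,6.5,-22.5,0],[0,-27,8,-22.5,0],[0,-31.5,9.5,-22.5,0]]])

```text
time: 6.25
eef_pos: [0.5468, -0.0906, 0.2999]
ee_rot: [[0.359, 0.934, -0.0], [0.934, -0.359, 0.0], [0.0, -0.0, -1.0]]
wrist_force: [1.1, -0.0, -2.3]
grip_width: 0.0359
grasp_force: 60.4
```

Emit:
drive_tool(plan=[[[0,-5,1.5,0,0],[0,-9,2.8,0,0],[0,-13,4,0,0],[0,-15.5,4.7,0,0],[0,-17,5.1,0,0],[0,-17,5.1,0,0],[0,-17,5.1,0,0],[0,-17,5.1,0,0],[0,-17,5.1,0,0],[0,-17,5.1,0,0]]])

```text
time: 7.25
eef_pos: [0.5344, -0.2649, 0.3001]
ee_rot: [[0.358, 0.934, 0.0], [0.934, -0.358, -0.0], [0.0, 0.0, -1.0]]
wrist_force: [1.1, -0.2, -2.2]
grip_width: 0.0362
grasp_force: 60.5
```

Run:
```python
from h import *
st=state(); print(st["time"],st["eef_pos"],st["wrist_force"],st["grip_width"],st["grasp_force"],st["joint_positions"].round(2))
s=snapshot("wrist"); np.savez("wrist4.npz",**s,eef=st["eef_pos"],R=st["ee_rot"])
cv2.imwrite("pics/w4.png",cv2.cvtColor(s["frame"],cv2.COLOR_RGB2BGR))
for n in ["lever_left","lever_right","mouth","lever_left_tip","lever_right_tip","lever_left_pin","lever_right_pin","coupler"]:
    for r in recognise(n,"wrist")[:2]: 
        c=r["centre"]; print(n,round(r["conf"],2),np.round(c),toworld(s,[c[0]],[c[1]]).round(4))
```

```text
7.25 [ 0.5343976  -0.26489021  0.30011135] [ 1.08586283 -0.21604575 -2.18913925] 0.03617072508196229 60.475029945373535 [-0.55  0.11  1.43  0.    1.6  -0.18]
lever_left 0.78 [275.  16.] [[ 0.5837 -0.1602  0.1997]]
lever_right 0.86 [267. 164.] [[ 0.5489 -0.2413  0.1977]]
lever_right 0.63 [271.  90.] [[ 0.5686 -0.1996  0.1503]]
mouth 0.63 [273.  91.] [[ 0.5702 -0.2006  0.149 ]]
lever_left_tip 0.65 [276.  18.] [[ 0.5844 -0.1612  0.1999]]
lever_left_tip 0.22 [261. 254.] [[ 0.5397 -0.252   0.296 ]]
lever_right_tip 0.86 [265. 163.] [[ 0.5475 -0.24    0.1977]]
lever_right_tip 0.62 [278.  17.] [[ 0.5851 -0.1611  0.1994]]
lever_left_pin 0.56 [271.  89.] [[ 0.5689 -0.1985  0.1494]]
lever_right_pin 0.79 [269.  88.] [[ 0.5678 -0.1977  0.1487]]
coupler 0.61 [271.  90.] [[ 0.569  -0.1992  0.148 ]]
```

View pics/w4.png

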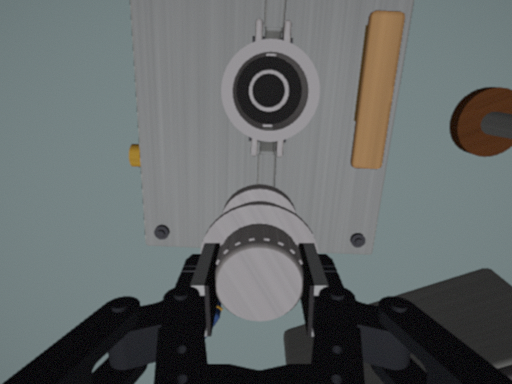

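Run:
```python
from h import *
s=dict(np.load("wrist4.npz")); eef=s["eef"];R=s["R"]
d=s["depth"];v,u=np.nonzero(d>0);P=toworld(s,u,v)
C=np.array([.569,-.1985])
near=np.hypot(*(P[:,:2]-C).T)<.034
rim=near&(P[:,2]>.186)&(P[:,2]<.206)
zs=np.median(P[rim,2]); 
print("rim z",zs, np.percentile(P[rim,2],[5,95]).round(4))
rim=near&(abs(P[:,2]-zs)<.004)
# outer and inner edges by angle
c=C.copy()
for _ in range(4):
    q=P[rim,:2]-c;a=np.arctan2(q[:,1],q[:,0]);r=np.hypot(*q.T)
    k=((a+np.pi)/(2*np.pi)*72).astype(int)
    inn=[];out=[]
    for i in range(72):
        m=np.nonzero(k==i)[0]
        if len(m)<3: continue
        inn.append(P[rim,:2][m[r[m].argmin()]])
    ci,ri=circ(np.array(inn)); c=ci
print("inner",ci,ri,len(inn))
print("outer enc",cv2.minEnclosingCircle(P[rim,:2].astype(np.float32)))
lid=P[(np.hypot(*(P[:,:2]-C).T)<.1)&(P[:,2]>.1)&(P[:,2]<.13)];print("lid",np.median(lid[:,2]))
# levers: points outside rim radius, above lid+50mm
m=(np.hypot(*(P[:,:2]-ci).T)>.036)&(np.hypot(*(P[:,:2]-ci).T)<.09)&(P[:,2]>.165)&(P[:,2]<.23)
for sg in (1,-1):
    y0=np.array([.359,.933]);w=(P[:,:2]-ci)@y0*sg
    q=P[m&(w>.03)]; 
    rel=q-np.append(ci,0); print(sg,len(q),"mean",q.mean(0).round(4),"dir deg",np.degrees(np.arctan2(*(sg*rel[:,:2].mean(0))[::-1])).round(2), "radial span",np.percentile(w[m&(w>.03)],[2,98]).round(4),
      "slope deg",np.degrees(np.arctan(np.polyfit(w[m&(w>.03)],q[:,2],1)[0])).round(1))
# plug
T=(P-eef)@R
for lo,hi in [(-.003,.009),(.018,.032)]:
    m=(np.hypot(T[:,0],T[:,1])<.034)&(T[:,2]>lo)&(T[:,2]<hi)
    if lo<0: m&=np.abs(T[:,1])<.0165
    q=T[m];print("plug",m.sum(),np.median(q,0).round(4),q[:,0].min().round(4),q[:,0].max().round(4),cv2.minEnclosingCircle(q[:,:2].astype(np.float32)))
b=trace("brush","wrist");
for r in b[:1]:
    vv,uu=np.nonzero(r["mask"]&(d>0));Q=toworld(s,uu,vv);rc=cv2.minAreaRect((Q[:,:2]*1000).astype(np.float32));print("brush",rc,np.median(Q[:,2]))
```

```text
rim z 0.19482450124934036 [0.1889 0.196 ]
inner [ 0.56645696 -0.19886922] 0.023877116870506115 72
outer enc ((0.5677251219749451, -0.19702363014221191), 0.03335021808743477)
lid 0.11798988815742373
1 814 mean [ 0.5833 -0.1604  0.1971] dir deg 66.44 radial span [0.0353 0.0497] slope deg 46.4
-1 929 mean [ 0.5472 -0.2417  0.2016] dir deg 65.84 radial span [0.0358 0.0591] slope deg 50.2
plug 5652 [ 0.0025 -0.0003  0.0039] -0.0182 0.0196 ((-5.2387898904271424e-05, -0.0006997293094173074), 0.019862549379467964)
plug 2972 [ 0.0182 -0.0008  0.0248] 0.0026 0.0278 ((0.005403846502304077, 0.0003304537385702133), 0.028475644066929817)
brush ((649.4169921875, -232.2825927734375), (123.93035888671875, 34.40019607543945), 67.13158416748047) 0.14159135518765936
```

Emit:
drive_tool(plan=[[[0,2,0.2,0,0],[0,5,0.5,0,0],[0,7,0.7,0,0],[0,7.3,0.7,0,0],[0,7.3,0.7,0,0],[0,7.3,0.7,0.5,0],[0,7.3,0.7,1.3,0],[0,7.3,0.7,2.2,0],[0,7.3,0.7,2.9,0],[0,7.3,0.7,3.3,0]]])

```text
time: 8.75
eef_pos: [0.5671, -0.1999, 0.2679]
ee_rot: [[0.359, 0.933, 0.002], [0.933, -0.359, 0.001], [0.001, 0.001, -1.0]]
wrist_force: [0.6, 0.2, -0.3]
grip_width: 0.0357
grasp_force: 60.9
```

Run:
```python
from h import *
st=state(); print(st["time"],st["eef_pos"].round(4),st["wrist_force"].round(2),st["ft_torque"].round(3),(st["ee_rot"].T@st["wrist_force"]).round(2))
go([.567,-.199,.25])
```

```text
8.75 [ 0.5671 -0.1999  0.2679] [ 0.64  0.2  -0.26] [ 0.167  0.019 -0.008] [0.42 0.53 0.26]
t 8.75 shift cm [ 0.08 -0.04  1.79] ycur -21.04 spin None F [ 0.6  0.2 -0.3]
```

Emit:
drive_tool(plan=[[[0,0,0,0.2,0],[0,0,0,0.5,0],[0,0,0,0.8,0],[0,0,0,1.1,0],[0,0,0,1.4,0],[0,0,0,1.7,0],[0,0,0,1.9,0],[0,0,0,2.0,0],[0,0,0,2.0,0],[0,0,0,2.0,0]]])

```text
time: 9.75
eef_pos: [0.5667, -0.2002, 0.2467]
ee_rot: [[0.359, 0.933, -0.0], [0.933, -0.359, 0.0], [-0.0, -0.0, -1.0]]
wrist_force: [1.0, 1.0, -3.3]
grip_width: 0.0359
grasp_force: 60.7
```

Run:
```python
from h import *
st=state(); print(st["time"],st["eef_pos"].round(4),st["wrist_force"].round(2),st["ft_torque"].round(3),(st["ee_rot"].T@st["wrist_force"]).round(2))
go([.567,-.199,.24])
```

```text
9.75 [ 0.5667 -0.2002  0.2467] [ 1.03  1.03 -3.3 ] [ 0.385 -0.144 -0.02 ] [1.33 0.59 3.3 ]
t 9.75 shift cm [ 0.12 -0.02  0.67] ycur -21.03 spin None F [ 1.   1.  -3.3]
```

Emit:
drive_tool(plan=[[[0,0.05,0,0,0],[0,0.1,0,0,0],[0,0.1,0,0.15,0],[0,0.1,0,0.3,0],[0,0.1,0,0.45,0],[0,0.1,0,0.6,0],[0,0.1,0,0.7,0],[0,0.1,0,0.8,0],[0,0.1,0,0.8,0],[0,0.1,0,0.8,0]]])

```text
time: 10.75
eef_pos: [0.5672, -0.1993, 0.239]
ee_rot: [[0.359, 0.933, 0.0], [0.933, -0.359, -0.0], [-0.0, 0.0, -1.0]]
wrist_force: [-0.7, -0.6, -1.6]
grip_width: 0.0356
grasp_force: 61.0
```

```bash
cat > p.py <<'E'
from h import *
st=state(); print(st["time"],st["eef_pos"].round(4),st["wrist_force"].round(2),st["ft_torque"].round(3),"tool F",(st["ee_rot"].T@st["wrist_force"]).round(2),st["grip_width"].round(4))
E
python3 p.py
```

```text
Traceback (most recent call last):
  File "p.py", line 2, in <module>
    st=state(); print(st["time"],st["eef_pos"].round(4),st["wrist_force"].round(2),st["ft_torque"].round(3),"tool F",(st["ee_rot"].T@st["wrist_force"]).round(2),st["grip_width"].round(4))
                                                                                                                                                                 ^^^^^^^^^^^^^^^^^^^^^^
AttributeError: 'float' object has no attribute 'round'
```

Emit:
drive_tool(plan=[[[0,0,0,0.05,0],[0,0,0,0.1,0],[0,0,0,0.15,0],[0,0,0,0.2,0],[0,0,0,0.25,0],[0,0,0,0.3,0],[0,0,0,0.35,0],[0,0,0,0.4,0],[0,0,0,0.4,0],[0,0,0,0.4,0]]])

```text
time: 11.75
eef_pos: [0.5673, -0.1993, 0.2351]
ee_rot: [[0.359, 0.933, 0.0], [0.933, -0.359, -0.0], [-0.0, 0.0, -1.0]]
wrist_force: [-2.1, 0.4, 3.3]
grip_width: 0.0361
grasp_force: 61.3
```

Emit:
drive_tool(plan=[[[0,0,0,0.05,0],[0,0,0,0.1,0],[0,0,0,0.15,0],[0,0,0,0.2,0],[0,0,0,0.25,0],[0,0,0,0.3,0],[0,0,0,0.3,0],[0,0,0,0.3,0],[0,0,0,0.3,0],[0,0,0,0.3,0]]])

```text
time: 12.75
eef_pos: [0.5673, -0.1993, 0.2322]
ee_rot: [[0.359, 0.933, 0.0], [0.933, -0.359, -0.0], [-0.0, 0.0, -1.0]]
wrist_force: [-2.8, 1.7, 5.1]
grip_width: 0.0359
grasp_force: 61.7
```

Emit:
drive_tool(plan=[[[0,0,-0.03,0,0],[0,0,-0.05,0,0],[0,0,-0.05,0.04,0],[0,0,-0.05,0.08,0],[0,0,-0.05,0.12,0],[0,0,-0.05,0.15,0],[0,0,-0.05,0.15,0],[0,0,-0.05,0.15,0],[0,0,-0.05,0.15,0],[0,0,-0.05,0.15,0]]])

```text
time: 13.75
eef_pos: [0.5672, -0.1993, 0.2311]
ee_rot: [[0.359, 0.933, 0.001], [0.933, -0.359, -0.001], [-0.0, 0.001, -1.0]]
wrist_force: [-0.7, 0.3, 6.7]
grip_width: 0.0364
grasp_force: 61.6
```

Emit:
drive_tool(plan=[[[0,0,0,0.02,0],[0,0,0,0.04,0],[0,0,0,0.06,0],[0,0,0,0.08,0],[0,0,0,0.1,0],[0,0,0,0.1,0],[0,0,0,0.1,0],[0,0,0,0.1,0],[0,0,0,0.1,0],[0,0,0,0.1,0]]])

```text
time: 14.75
eef_pos: [0.5671, -0.1993, 0.2302]
ee_rot: [[0.359, 0.933, 0.001], [0.933, -0.359, -0.001], [-0.0, 0.001, -1.0]]
wrist_force: [-1.2, -0.7, 7.4]
grip_width: 0.036
grasp_force: 61.7
```

Emit:
drive_tool(plan=[[[0,0,0,0.02,0],[0,0,0,0.04,0],[0,0,0,0.06,0],[0,0,0,0.08,0],[0,0,0,0.1,0],[0,0,0,0.1,0],[0,0,0,0.1,0],[0,0,0,0.1,0],[0,0,0,0.1,0],[0,0,0,0.1,0]]])

```text
time: 15.75
eef_pos: [0.5671, -0.1993, 0.2294]
ee_rot: [[0.359, 0.933, 0.001], [0.933, -0.359, -0.001], [-0.0, 0.002, -1.0]]
wrist_force: [-1.5, -0.4, 8.2]
grip_width: 0.0359
grasp_force: 61.8
```

Emit:
drive_tool(plan=[[[0,0,0,0.02,0],[0,0,0,0.04,0],[0,0,0,0.06,0],[0,0,0,0.08,0],[0,0,0,0.1,0],[0,0,0,0.1,0],[0,0,0,0.1,0],[0,0,0,0.1,0],[0,0,0,0.1,0],[0,0,0,0.1,0]]])

```text
time: 16.75
eef_pos: [0.5672, -0.1993, 0.2285]
ee_rot: [[0.359, 0.933, 0.001], [0.933, -0.359, -0.001], [-0.0, 0.002, -1.0]]
wrist_force: [-2.2, 0.3, 8.1]
grip_width: 0.0358
grasp_force: 61.9
```

Emit:
drive_tool(plan=[[[0,0,0,0.02,0],[0,0,0,0.04,0],[0,0,0,0.06,0],[0,0,0,0.08,0],[0,0,0,0.1,0],[0,0,0,0.12,0],[0,0,0,0.12,0],[0,0,0,0.12,0],[0,0,0,0.12,0],[0,0,0,0.12,0]]])

```text
time: 17.75
eef_pos: [0.5672, -0.1993, 0.2275]
ee_rot: [[0.359, 0.933, 0.002], [0.933, -0.359, -0.001], [-0.0, 0.002, -1.0]]
wrist_force: [-0.7, 0.8, 9.9]
grip_width: 0.0359
grasp_force: 62.1
```

Emit:
drive_tool(plan=[[[0,0,0,0.02,0],[0,0,0,0.04,0],[0,0,0,0.06,0],[0,0,0,0.08,0],[0,0,0,0.1,0],[0,0,0,0.12,0],[0,0,0,0.12,0],[0,0,0,0.12,0],[0,0,0,0.12,0],[0,0,0,0.12,0]]])

```text
time: 18.75
eef_pos: [0.5672, -0.1993, 0.2264]
ee_rot: [[0.359, 0.933, 0.002], [0.933, -0.359, -0.001], [-0.0, 0.002, -1.0]]
wrist_force: [-2.4, 0.8, 10.5]
grip_width: 0.0358
grasp_force: 62.2
```

Emit:
drive_tool(plan=[[[0,0,0,0.02,0],[0,0,0,0.04,0],[0,0,0,0.06,0],[0,0,0,0.08,0],[0,0,0,0.1,0],[0,0,0,0.1,0],[0,0,0,0.1,0],[0,0,0,0.1,0],[0,0,0,0.1,0],[0,0,0,0.1,0]]])

```text
time: 19.75
eef_pos: [0.5672, -0.1993, 0.2259]
ee_rot: [[0.359, 0.933, 0.002], [0.933, -0.359, -0.001], [-0.0, 0.002, -1.0]]
wrist_force: [-4.4, 1.3, 13.7]
grip_width: 0.036
grasp_force: 62.5
```

```bash
cat > p.py <<'E'
from h import *
st=state(); print(round(st["time"],2),st["eef_pos"].round(4),st["wrist_force"].round(2),st["ft_torque"].round(3),"tool F",(st["ee_rot"].T@st["wrist_force"]).round(2),round(st["grip_width"],4))
E
cat > q.py <<'E'
from h import *
s=snapshot("wrist");st=state();d=s["depth"];v,u=np.nonzero(d>0);P=toworld(s,u,v);T=(P-st["eef_pos"])@st["ee_rot"]
m=(np.hypot(T[:,0],T[:,1])<.015)&(T[:,2]>-.003)&(T[:,2]<.012);q=T[m]
A=np.c_[q[:,:2],np.ones(len(q))];print("top tool z",np.median(q[:,2]),"world z",np.median(P[m,2]),"tilt",np.linalg.lstsq(A,q[:,2],rcond=None)[0].round(4))
E
python3 p.py; python3 q.py
```

```text
19.75 [ 0.5672 -0.1993  0.2259] [-4.36  1.28 13.68] [0.306 0.901 0.025] tool F [ -0.37  -4.5  -13.69] 0.036
top tool z 0.00374849147773189 world z 0.22213503782163346 tilt [-0.0007  0.0034  0.0038]
```

Emit:
drive_tool(plan=[[[0,0,-0.03,0,0],[0,0,-0.05,0.02,0],[0,0,-0.05,0.04,0],[0,0,-0.05,0.06,0],[0,0,-0.05,0.07,0],[0,0,-0.05,0.08,0],[0,0,-0.05,0.08,0],[0,0,-0.05,0.08,0],[0,0,-0.05,0.08,0],[0,0,-0.05,0.08,0]]])

```text
time: 20.8
eef_pos: [0.5671, -0.1993, 0.2259]
ee_rot: [[0.359, 0.933, 0.003], [0.933, -0.359, -0.001], [-0.0, 0.003, -1.0]]
wrist_force: [-3.8, -0.3, 15.2]
grip_width: 0.0356
grasp_force: 62.7
```

```bash
python3 p.py
```

```text
20.8 [ 0.5671 -0.1993  0.2259] [-3.78 -0.32 15.25] [ 0.276  0.928 -0.049] tool F [ -1.66  -3.36 -15.26] 0.0356
```

Emit:
drive_tool(plan=[[[0,0,-0.02,0.02,0],[0,0,-0.04,0.04,0],[0,0,-0.04,0.06,0],[0,0,-0.04,0.08,0],[0,0,-0.04,0.1,0],[0,0,-0.04,0.12,0],[0,0,-0.04,0.12,0],[0,0,-0.04,0.12,0],[0,0,-0.04,0.12,0],[0,0,-0.04,0.12,0]]])

```text
time: 21.8
eef_pos: [0.5671, -0.1993, 0.2258]
ee_rot: [[0.359, 0.933, 0.004], [0.933, -0.359, -0.002], [-0.0, 0.005, -1.0]]
wrist_force: [-5.1, 3.2, 21.2]
grip_width: 0.0359
grasp_force: 63.3
```

```bash
python3 p.py
```

```text
21.8 [ 0.5671 -0.1993  0.2258] [-5.11  3.2  21.18] [0.413 1.211 0.03 ] tool F [  1.15  -5.81 -21.21] 0.0359
```

Emit:
drive_tool(plan=[[[0,0,0,-0.1,0],[0,0,0,-0.2,0],[1,0,0,-0.2,0],[1,0,0,-0.2,0],[1,0,0,-0.2,0],[1,0,0,-0.2,0],[1,0,0,-0.3,0],[1,0,0,-0.6,0],[1,0,0,-1.2,0],[1,0,0,-2,0]]])

```text
time: 22.8
eef_pos: [0.5657, -0.1987, 0.2424]
ee_rot: [[0.359, 0.933, -0.0], [0.933, -0.359, 0.0], [0.0, -0.001, -1.0]]
wrist_force: [0.4, -0.3, -0.6]
grip_width: 0.0855
grasp_force: 0.0
```

Emit:
drive_tool(plan=[[[1,-1,0,-2,0],[1,-3,0,-4,0],[1,-5,0,-6,0],[1,-7,0,-7,0],[1,-8,0,-7,0],[0.3,-8.5,0,-7,0],[0.3,-8.5,0,-7,0],[0.3,-8.5,0,-7,0],[0.3,-8.5,0,-7,0],[0.3,-8.5,0,-7,0]]])

```text
time: 23.8
eef_pos: [0.5355, -0.2774, 0.3116]
ee_rot: [[0.358, 0.934, -0.001], [0.934, -0.358, 0.0], [0.0, -0.001, -1.0]]
wrist_force: [-0.4, 0.6, 0.1]
grip_width: 0.0255
grasp_force: 0.0
```

```bash
python3 p.py
python3 - <<'E'
from h import *
st=state(); s=snapshot("wrist"); np.savez("wrist5.npz",**s,eef=st["eef_pos"],R=st["ee_rot"])
cv2.imwrite("pics/w5.png",cv2.cvtColor(s["frame"],cv2.COLOR_RGB2BGR))
d=s["depth"];v,u=np.nonzero(d>0);P=toworld(s,u,v);C=np.array([.5668,-.199])
m=(np.hypot(*(P[:,:2]-C).T)<.03)&(P[:,2]>.22)&(P[:,2]<.24);q=P[m]
print("plug top",len(q),np.median(q,0).round(4),cv2.minEnclosingCircle(q[:,:2].astype(np.float32)),np.median(q[:,2])-.073-.118)
T=(P-st["eef_pos"])@st["ee_rot"];f=(P[:,2]>.25)&(np.abs(T[:,0])<.03)&(np.abs(T[:,1])<.06);print("finger tool",np.percentile(T[f],[.5,99.5],axis=0).round(3))
E
```

```text
23.8 [ 0.5355 -0.2774  0.3116] [-0.37  0.59  0.14] [ 0.016  0.029 -0.007] tool F [ 0.42 -0.55 -0.14] 0.0255
plug top 3917 [ 0.5666 -0.1988  0.2299] ((0.5664064288139343, -0.1993250697851181), 0.019891491159796715) 0.038886652148417356
finger tool [[-0.011 -0.057 -0.059]
 [ 0.018  0.056  0.019]]
```

View pics/w5.png

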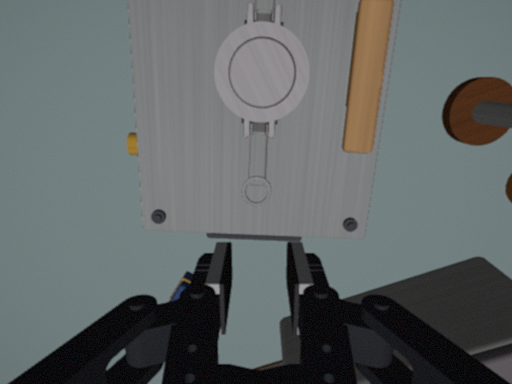

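Run:
```python
from h import *
s=dict(np.load("wrist5.npz"));d=s["depth"];C=np.array([.5665,-.1990])
v,u=np.nonzero(d>0);P=toworld(s,u,v);rel=P[:,:2]-C
k=(u>225)&(u<285)&(v>134)&(v<205)&(P[:,2]>.155)&(P[:,2]<.23)
q=P[k];print(k.sum());r=np.hypot(*(q[:,:2]-C).T)
for lo in np.arange(.034,.1,.006):
    m=(r>=lo)&(r<lo+.006)
    if m.sum()>5:
        e=q[m].mean(0);dd=C-e[:2];print(round(lo+.003,3),m.sum(),e.round(4),np.degrees(np.arctan2(dd[1],dd[0])).round(1))
# lid edges direction: lines in image via tank left edge columns
lid=(abs(P[:,2]-.118)<.006)&(u>80)&(u<420)
rc=cv2.minAreaRect((P[lid][:,:2]*1000).astype(np.float32));print(rc)
rows=range(10,200,10);E=[]
for w in rows:
    c=u[lid&(v==w)]; 
    if len(c): i=c.min(); E.append(toworld(s,[i],[w],np.array([d[w,i]]))[0])
E=np.array(E);print("edge dir",np.degrees(np.arctan(np.polyfit(E[:,1],E[:,0],1)[0])))
```

```text
1137
0.037 15 [ 0.5511 -0.2353  0.1968] 67.1
0.043 194 [ 0.5497 -0.2382  0.1962] 66.7
0.049 163 [ 0.5469 -0.2439  0.2001] 66.5
0.055 164 [ 0.5446 -0.2493  0.2026] 66.4
0.061 163 [ 0.5422 -0.2549  0.2049] 66.5
0.067 182 [ 0.5396 -0.2603  0.2078] 66.3
0.073 110 [ 0.5377 -0.2648  0.2085] 66.3
0.079 71 [ 0.535  -0.2711  0.2088] 66.4
0.085 75 [ 0.5332 -0.2759  0.2088] 66.6
((548.6537475585938, -239.40928649902344), (215.68084716796875, 225.54803466796875), 66.59688568115234)
edge dir 23.641012029002294
```

Run:
```python
from h import *
for n,g in (("wrist5.npz","25mm"),("wrist2.npz","open"),("wrist4.npz","36")):
    s=dict(np.load(n));d=s["depth"];v,u=np.nonzero((d>0)&(d<.19));P=toworld(s,u,v)
    if n=="wrist2.npz": eef=np.array([0.55577313,0.23374519,0.18367146]);a=np.radians(-21.02);y=np.array([np.cos(a),np.sin(a),0]);z=np.array([0,0,-1.]);R=np.c_[np.cross(y,z),y,z]
    else: eef,R=s["eef"],s["R"]
    T=(P-eef)@R;print(g)
    for z in np.arange(-.07,.03,.01):
        m=(T[:,2]>z)&(T[:,2]<z+.01)&(abs(T[:,0])<.045)&(abs(T[:,1])<.1)
        if m.sum()>20: print(round(z,3),m.sum(),"y",np.percentile(T[m,1],[1,99]).round(3),"min|y|",np.percentile(abs(T[m,1]),1).round(3),"x",np.percentile(T[m,0],[1,99]).round(3))
```

```text
25mm
-0.07 21 y [-0.021  0.02 ] min|y| 0.01 x [0.017 0.018]
-0.06 6596 y [-0.058  0.057] min|y| 0.001 x [0.009 0.018]
-0.05 7511 y [-0.055  0.054] min|y| 0.003 x [0.004 0.018]
-0.04 7198 y [-0.05   0.049] min|y| 0.014 x [-0.011  0.016]
-0.03 5278 y [-0.046  0.045] min|y| 0.014 x [-0.011  0.014]
-0.02 1803 y [-0.034  0.034] min|y| 0.012 x [-0.011  0.014]
-0.01 1069 y [-0.026  0.025] min|y| 0.012 x [-0.011  0.011]
0.0 988 y [-0.027  0.026] min|y| 0.012 x [-0.01   0.011]
0.01 760 y [-0.026  0.025] min|y| 0.012 x [-0.01   0.011]
0.02 133 y [-0.02   0.018] min|y| 0.012 x [-0.01   0.011]
open
-0.07 56 y [-0.035  0.034] min|y| 0.02 x [0.017 0.018]
-0.06 6857 y [-0.063  0.061] min|y| 0.001 x [0.009 0.018]
-0.05 7991 y [-0.069  0.067] min|y| 0.003 x [-0.003  0.017]
-0.04 5395 y [-0.072  0.069] min|y| 0.039 x [-0.005  0.014]
-0.03 1759 y [-0.055  0.054] min|y| 0.042 x [-0.003  0.012]
-0.02 2174 y [-0.056  0.055] min|y| 0.042 x [-0.01   0.011]
-0.01 1761 y [-0.056  0.055] min|y| 0.042 x [-0.011  0.011]
0.0 1218 y [-0.055  0.054] min|y| 0.042 x [-0.011  0.011]
0.01 118 y [-0.044  0.043] min|y| 0.042 x [-0.01   0.009]
36
-0.07 27 y [-0.023  0.019] min|y| 0.011 x [0.017 0.018]
-0.06 6737 y [-0.06   0.058] min|y| 0.001 x [0.009 0.018]
-0.05 7179 y [-0.057  0.057] min|y| 0.003 x [0.005 0.018]
-0.04 7705 y [-0.053  0.052] min|y| 0.018 x [-0.011  0.013]
-0.03 4718 y [-0.05   0.049] min|y| 0.019 x [-0.011  0.014]
-0.02 1742 y [-0.039  0.038] min|y| 0.017 x [-0.011  0.013]
-0.01 1204 y [-0.032  0.031] min|y| 0.017 x [-0.01   0.011]
0.0 6942 y [-0.03   0.029] min|y| 0.0 x [-0.017  0.018]
0.01 1330 y [-0.031  0.03 ] min|y| 0.0 x [0.006 0.019]
0.02 2774 y [-0.026  0.025] min|y| 0.0 x [0.008 0.027]
```

Emit:
drive_tool(plan=[[[0,0.4,-0.1,0,2.5],[0,0.8,-0.2,0,2.5],[0,1.2,-0.2,0,2.5],[0,1.4,-0.2,0.5,2.5],[0,1.4,-0.2,1.5,2.5],[0,1.4,-0.2,2.5,2.5],[0,1.4,-0.2,3.5,2.5],[0,1.4,-0.2,4.5,2.5],[0,1.4,-0.2,4.9,2.5],[0,1.4,-0.2,4.9,2.5]]])

```text
time: 24.85
eef_pos: [0.5381, -0.2642, 0.2618]
ee_rot: [[0.399, 0.917, -0.002], [0.917, -0.399, 0.001], [0.0, -0.002, -1.0]]
wrist_force: [-0.4, -0.2, 0.4]
grip_width: -0.0
grasp_force: 0.0
```

```bash
python3 p.py
cat > r.py <<'E'
from h import *
import sys
C=np.array([.567,-.1993]);yc=np.array([.3995,.9167]);xc=np.array([.9167,-.3995]);st=state();e=st["eef_pos"];d=e[:2]-C
R=st["ee_rot"];print("t",round(st["time"],2),"y_c",round(d@yc*1000,1),"x_c",round(d@xc*1000,1),"z_t",round((e[2]-.143)*1000,1),"ypsi",np.degrees(np.arctan2(R[1,1],R[0,1])).round(1),"F tool",(R.T@st["wrist_force"]).round(1))
E
python3 r.py
```

```text
24.85 [ 0.5381 -0.2642  0.2618] [-0.35 -0.24  0.39] [-0.071 -0.001 -0.022] tool F [-0.36 -0.23 -0.39] -0.0
t 24.85 y_c -71.0 x_c -0.6 z_t 118.8 ypsi -23.5 F tool [-0.4 -0.2 -0.4]
```

Emit:
drive_tool(plan=[[[0,0,0,0.8,0],[0,0,0,1.6,0],[0,0,0,2.4,0],[0,-0.1,0,2.8,0],[0,-0.3,0,3.2,0],[0,-0.5,0,3.6,0],[0,-0.7,0,4.0,0],[0,-0.9,0,4.4,0],[0,-1.1,0,4.8,0],[0,-1.3,0,5.2,0]]])

```text
time: 25.85
eef_pos: [0.5335, -0.2764, 0.2109]
ee_rot: [[0.399, 0.917, 0.001], [0.917, -0.399, -0.0], [0.0, 0.001, -1.0]]
wrist_force: [-0.6, 0.5, 1.2]
grip_width: -0.0003
grasp_force: 0.6
```

```bash
python3 r.py
```

```text
t 25.85 y_c -84.1 x_c 0.1 z_t 67.9 ypsi -23.5 F tool [ 0.2 -0.7 -1.2]
```

Emit:
drive_tool(plan=[[[0,0,0,0.3,0],[0,0,0,0.6,0],[0,0,0,0.9,0],[0,0,0,1.2,0],[0,0,0,1.5,0],[0,0.05,0,1.8,0],[0,0.1,0,2.0,0],[0,0.2,0,2.2,0],[0,0.28,0,2.4,0],[0,0.35,0,2.6,0]]])

```text
time: 26.85
eef_pos: [0.5347, -0.273, 0.1849]
ee_rot: [[0.399, 0.917, -0.0], [0.917, -0.399, -0.0], [-0.0, -0.0, -1.0]]
wrist_force: [0.4, -2.9, 0.6]
grip_width: -0.0001
grasp_force: 1.1
```

```bash
python3 r.py
```

```text
t 26.85 y_c -80.5 x_c -0.1 z_t 41.9 ypsi -23.5 F tool [-2.6  1.5 -0.6]
```

Emit:
drive_tool(plan=[[[0,0.15,0,0.3,0],[0,0.3,0,0.55,0],[0,0.45,0,0.8,0],[0,0.6,0,0.95,0],[0,0.8,0,1.15,0],[0,1.0,0,1.35,0],[0,1.2,0,1.52,0],[0,1.4,0,1.7,0],[0,1.6,0,1.83,0],[0,1.7,0,1.9,0]]])

```text
time: 27.85
eef_pos: [0.5414, -0.2571, 0.1656]
ee_rot: [[0.399, 0.917, -0.001], [0.917, -0.399, 0.0], [0.0, -0.001, -1.0]]
wrist_force: [-2.3, -4.0, -0.9]
grip_width: -0.0
grasp_force: 1.8
```

```bash
python3 r.py
```

```text
t 27.85 y_c -63.2 x_c -0.4 z_t 22.6 ypsi -23.5 F tool [-4.6 -0.5  0.9]
```

Emit:
drive_tool(plan=[[[0,-0.3,0,0,0],[0,-0.3,0,-0.6,0],[0,-0.3,0,-1.2,0],[0,-0.3,0,-1.8,0],[0,0,0,-1.8,0],[0,0.2,0,-1.8,0],[0,0.35,0,-1.8,0],[0,0.45,0,-1.8,0],[0,0.55,0,-1.8,0],[0,0.55,0,-1.8,0]]])

```text
time: 28.85
eef_pos: [0.5431, -0.2534, 0.1837]
ee_rot: [[0.4, 0.917, -0.001], [0.917, -0.4, -0.002], [-0.002, -0.001, -1.0]]
wrist_force: [-2.5, -5.2, -0.7]
grip_width: -0.0003
grasp_force: 2.9
```

```bash
python3 r.py
```

```text
t 28.85 y_c -59.1 x_c -0.3 z_t 40.7 ypsi -23.6 F tool [-5.8 -0.2  0.8]
```

Emit:
drive_tool(plan=[[[0,0.05,0,0,0],[0,0.1,0,0,0],[0,0.15,0,0,0],[0,0.2,0,0,0],[0,0.25,0,0,0],[0,0.25,0,0,0],[0,0.25,0,0,0],[0,0.25,0,0,0],[0,0.25,0,0,0],[0,0.25,0,0,0]]])

```text
time: 29.85
eef_pos: [0.5435, -0.2524, 0.183]
ee_rot: [[0.401, 0.916, -0.002], [0.916, -0.401, -0.003], [-0.004, -0.001, -1.0]]
wrist_force: [-3.4, -11.8, -5.1]
grip_width: 0.0002
grasp_force: 5.9
```

```bash
python3 r.py
```

```text
t 29.85 y_c -58.1 x_c -0.4 z_t 40.0 ypsi -23.6 F tool [-12.1   1.6   5.2]
```

Emit:
drive_tool(plan=[[[0,-0.3,0,0,0],[0,-0.3,0,-0.3,0],[0,-0.1,0,-0.3,0],[0,0,0,-0.28,0],[0,0.08,0,-0.22,0],[0,0.15,0,-0.16,0],[0,0.22,0,-0.1,0],[0,0.26,0,-0.07,0],[0,0.3,0,-0.04,0],[0,0.3,0,-0.04,0]]])

```text
time: 30.85
eef_pos: [0.5443, -0.2504, 0.1846]
ee_rot: [[0.401, 0.916, -0.003], [0.916, -0.401, -0.005], [-0.006, -0.001, -1.0]]
wrist_force: [-10.0, -15.4, -1.6]
grip_width: -0.0
grasp_force: 8.8
```

```bash
python3 r.py
```

```text
t 30.85 y_c -55.9 x_c -0.4 z_t 41.6 ypsi -23.6 F tool [-18.1  -3.    1.7]
```

Emit:
drive_tool(plan=[[[0,-0.5,0,0,0],[0,-2,0,0,0],[0,-4,0,-1,0],[0,-6,0,-3,0],[0,-8,0,-5,0],[0,-9.5,0,-7,0],[0,-9.5,0,-7,0],[0,-9.5,0,-7,0],[0,-9.5,0,-7,0],[0,-9.5,0,-7,0]]])

```text
time: 31.85
eef_pos: [0.5078, -0.3334, 0.2529]
ee_rot: [[0.398, 0.917, -0.002], [0.917, -0.398, 0.002], [0.001, -0.002, -1.0]]
wrist_force: [-0.3, 0.3, -0.9]
grip_width: -0.0002
grasp_force: 0.0
```

```bash
python3 r.py
cat > lev.py <<'E'
from h import *
import sys
cam,sg,fn=sys.argv[1],int(sys.argv[2]),sys.argv[3]
s=snapshot(cam);cv2.imwrite("pics/%s.png"%fn,cv2.cvtColor(s["frame"],cv2.COLOR_RGB2BGR));np.savez(fn+".npz",**s)
C=np.array([.5668,-.1992]);yc=np.array([.3995,.9167]);xc=np.array([.9167,-.3995])
d=s["depth"];v,u=np.nonzero(d>0);P=toworld(s,u,v);w=(P[:,:2]-C)@yc*1000*sg;x=(P[:,:2]-C)@xc*1000;z=(P[:,2]-.118)*1000
for z0 in range(4,108,4):
    m=(abs(x)<5)&(w>24)&(w<85)&(z>=z0)&(z<z0+4)
    if m.sum()>2: print(z0+2,m.sum(),np.percentile(w[m],[5,50,95]).round(1))
m=(np.hypot(w,x)<15)&(z>90)&(z<120);print("plug top",np.median(z[m])-73 if m.any() else None)
E
python3 lev.py wrist -1 w6
```

```text
t 31.85 y_c -146.5 x_c -0.7 z_t 109.9 ypsi -23.5 F tool [ 0.2 -0.4  0.9]
14 18 [45.2 46.3 47. ]
18 32 [45.3 45.9 47.1]
22 12 [45.  45.3 45.4]
26 5 [45.  45.4 45.4]
30 15 [45.2 45.4 45.5]
34 16 [45.  45.3 45.4]
38 9 [45.2 45.3 45.4]
42 10 [45.1 45.4 45.5]
46 43 [41.4 45.  45.6]
50 115 [41.6 43.3 45.1]
54 135 [38.2 40.4 42.2]
58 92 [37.  37.9 39.3]
62 121 [32.8 36.  37.1]
66 235 [30.2 32.7 35.1]
70 26 [30.1 30.7 32.1]
74 23 [30.5 30.8 31. ]
plug top None
```

View pics/w6.png

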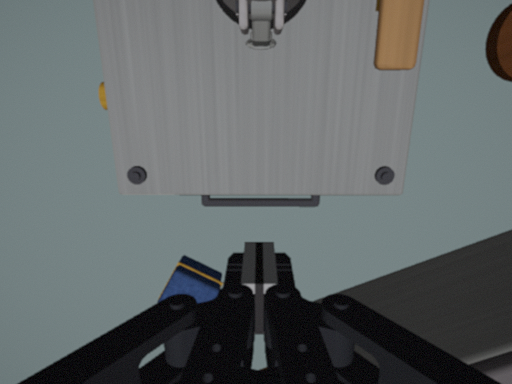

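Right lever fully home: its outer face is vertical at 45.3 mm (45.5 expected). The picture shows the bar at (262,35) pointing straight down. Now the left lever.

Emit:
drive_tool(plan=[[[0,0,0,-1.5,0],[0,2,0,-3,0],[0,6,0,-3.5,0],[0,10.5,0,-3.5,0],[0,15,0,-3.5,0],[0,19,0,-3.5,0],[0,21.7,0,-3.2,0],[0,21.7,0,-2,0],[0,21.7,0,-0.9,0],[0,21.7,0,-0.9,0]]])

```text
time: 32.9
eef_pos: [0.5933, -0.136, 0.261]
ee_rot: [[0.4, 0.917, -0.004], [0.917, -0.4, 0.001], [-0.001, -0.004, -1.0]]
wrist_force: [-1.1, -0.7, -1.1]
grip_width: 0.0002
grasp_force: 0.0
```

```bash
python3 r.py; python3 lev.py top 1 t7
```

```text
t 32.9 y_c 68.6 x_c -1.2 z_t 118.0 ypsi -23.6 F tool [-1.1 -0.8  1.1]
6 4 [31.2 36.4 42.6]
66 3 [32.3 34.9 41.2]
78 5 [29.8 32.  36.2]
82 9 [38.3 43.1 52.4]
86 4 [37.8 47.  51.3]
90 5 [27.  28.5 48.3]
94 3 [24.3 25.9 29.3]
plug top 40.15395312590459
```

Emit:
drive_tool(plan=[[[0,0,0,0.8,0],[0,0,0,1.6,0],[0,0,0,2.4,0],[0,0.1,0,2.8,0],[0,0.3,0,3.2,0],[0,0.5,0,3.6,0],[0,0.7,0,4.0,0],[0,0.9,0,4.4,0],[0,1.1,0,4.8,0],[0,1.3,0,5.2,0]]])

```text
time: 33.95
eef_pos: [0.5996, -0.1238, 0.2108]
ee_rot: [[0.399, 0.917, -0.001], [0.917, -0.399, -0.001], [-0.001, -0.001, -1.0]]
wrist_force: [-0.6, -0.5, 1.7]
grip_width: -0.0003
grasp_force: 0.9
```

```bash
python3 r.py
```

```text
t 33.95 y_c 82.2 x_c -0.3 z_t 67.8 ypsi -23.5 F tool [-0.7 -0.3 -1.7]
```

Now at 82.2 (the right lever was at 84.1 here), so I add 2 mm outward and follow the same path.

Emit:
drive_tool(plan=[[[0,0.1,0,0.3,0],[0,0.2,0,0.6,0],[0,0.2,0,0.9,0],[0,0.2,0,1.2,0],[0,0.2,0,1.5,0],[0,0.15,0,1.8,0],[0,0.1,0,2.0,0],[0,0,0,2.2,0],[0,-0.1,0,2.4,0],[0,-0.17,0,2.6,0]]])

```text
time: 34.95
eef_pos: [0.5993, -0.1248, 0.1853]
ee_rot: [[0.399, 0.917, 0.0], [0.917, -0.399, 0.001], [0.001, 0.0, -1.0]]
wrist_force: [2.4, 3.0, 2.3]
grip_width: 0.0003
grasp_force: 1.7
```

```bash
python3 r.py
```

```text
t 34.95 y_c 81.3 x_c -0.1 z_t 42.3 ypsi -23.5 F tool [ 3.7  0.9 -2.3]
```

Emit:
drive_tool(plan=[[[0,-0.15,0,0.3,0],[0,-0.3,0,0.55,0],[0,-0.5,0,0.8,0],[0,-0.7,0,1.0,0],[0,-0.9,0,1.2,0],[0,-1.1,0,1.4,0],[0,-1.3,0,1.55,0],[0,-1.5,0,1.75,0],[0,-1.7,0,1.85,0],[0,-1.8,0,1.9,0]]])

```text
time: 35.95
eef_pos: [0.5915, -0.1418, 0.1659]
ee_rot: [[0.399, 0.917, -0.001], [0.917, -0.399, 0.0], [-0.0, -0.001, -1.0]]
wrist_force: [0.4, 3.6, -2.5]
grip_width: -0.0001
grasp_force: 1.6
```

```bash
python3 r.py
```

```text
t 35.95 y_c 62.5 x_c -0.5 z_t 22.9 ypsi -23.5 F tool [ 3.5 -1.1  2.5]
```

Emit:
drive_tool(plan=[[[0,0.3,0,0,0],[0,0.3,0,-0.7,0],[0,0.3,0,-1.4,0],[0,0.3,0,-2.2,0],[0,0,0,-2.2,0],[0,-0.2,0,-2.15,0],[0,-0.35,0,-2.05,0],[0,-0.5,0,-1.95,0],[0,-0.6,0,-1.9,0],[0,-0.6,0,-1.9,0]]])

```text
time: 36.95
eef_pos: [0.5899, -0.1464, 0.1852]
ee_rot: [[0.399, 0.917, 0.001], [0.917, -0.399, 0.001], [0.002, 0.0, -1.0]]
wrist_force: [2.5, 5.4, 1.3]
grip_width: 0.0001
grasp_force: 2.9
```

```bash
python3 r.py
```

```text
t 36.95 y_c 57.6 x_c -0.1 z_t 42.2 ypsi -23.5 F tool [ 5.9  0.2 -1.3]
```

Emit:
drive_tool(plan=[[[0,-0.05,0,0.02,0],[0,-0.1,0,0.04,0],[0,-0.15,0,0.07,0],[0,-0.2,0,0.1,0],[0,-0.25,0,0.12,0],[0,-0.3,0,0.12,0],[0,-0.3,0,0.12,0],[0,-0.3,0,0.12,0],[0,-0.3,0,0.12,0],[0,-0.3,0,0.12,0]]])

```text
time: 37.95
eef_pos: [0.5898, -0.147, 0.1851]
ee_rot: [[0.398, 0.918, 0.003], [0.918, -0.398, 0.004], [0.005, 0.001, -1.0]]
wrist_force: [5.2, 14.8, 5.5]
grip_width: 0.0
grasp_force: 7.7
```

```bash
python3 r.py
```

```text
t 37.95 y_c 57.1 x_c 0.0 z_t 42.1 ypsi -23.4 F tool [15.7 -1.1 -5.5]
```

Emit:
drive_tool(plan=[[[0,0.5,0,0,0],[0,2,0,0,0],[0,3,0,-2,0],[0,3,0,-5,0],[0,2,0,-8,0],[0,-1,0,-10,0],[0,-4,0,-10,0],[0,-6.5,0,-10,0],[0,-6.5,0,-10,0],[0,-6.5,0,-10,0]]])

```text
time: 38.95
eef_pos: [0.5622, -0.2095, 0.2836]
ee_rot: [[0.401, 0.916, -0.001], [0.916, -0.401, 0.001], [0.0, -0.001, -1.0]]
wrist_force: [-0.2, 1.1, 1.0]
grip_width: -0.0001
grasp_force: 0.0
```

Emit:
drive_tool(plan=[[[0,0,0,0,0],[0,0,0,0,0],[0,0,0,0,0],[0,0,0,0,0],[0,0,0,0,0],[0,0,0,0,0],[0,0,0,0,0],[0,0,0,0,0],[0,0,0,0,0],[0,0,0,0,0]]])

```text
time: 39.95
eef_pos: [0.5624, -0.2096, 0.2843]
ee_rot: [[0.399, 0.917, -0.0], [0.917, -0.399, -0.0], [-0.0, 0.0, -1.0]]
wrist_force: [0.2, -0.2, -0.5]
grip_width: -0.0004
grasp_force: 0.0
```

```bash
python3 r.py; python3 lev.py wrist 1 w8
```

```text
t 39.95 y_c -11.2 x_c -0.1 z_t 141.3 ypsi -23.5 F tool [-0.1  0.3  0.5]
14 8 [45.9 46.2 46.6]
18 20 [45.4 46.  46.7]
22 11 [45.2 45.6 45.6]
26 3 [45.4 45.5 45.5]
30 11 [45.3 45.6 45.7]
38 11 [45.6 45.6 45.7]
46 23 [43.3 45.3 45.9]
50 75 [41.6 43.5 45.3]
54 69 [38.4 40.6 42.4]
58 52 [37.3 38.3 39.6]
62 64 [32.8 36.4 37.5]
66 124 [30.7 33.1 35.5]
70 10 [30.4 30.9 32.9]
74 25 [27.4 30.9 31.2]
78 126 [26.3 28.7 30.8]
86 9 [27.5 27.9 27.9]
90 131 [24.2 26.  28. ]
plug top 37.65226412822648
```

View pics/w8.png

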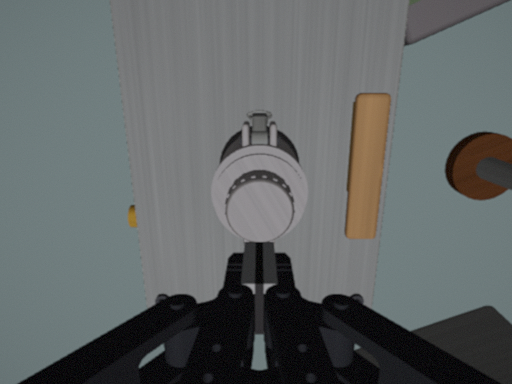

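The left lever is home too: its face is vertical at 45.5 mm and the bar points straight down at (260,130). The plug's foot sits 37.7 mm up and the gripper is clear.

```bash
python3 -c "
from cell import *
print(sign_off())"
```

```text
the job is handed in; nothing more can be done
None
```

The job is handed in, with no verdict returned: I pushed the plug home with about 23 N (estimated), let go of it, and swung both cam levers fully home; the plug's foot measured about 37.7 mm above the base.

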